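# Complete the pairs of tuning pegs

## Robot

A 6-joint arm with a two-finger parallel gripper is mounted at the origin on the work surface. World frame = base frame: x ahead of the robot, y to its left, z up, the work surface at z = 0. Lengths are in mm, angles in rad, forces in N, time in s.
With the tool pointing down it reaches from about 350 to 975 mm from the base axis. Payload 4.9 kg.
Tool frame: the origin (TCP) lies midway between the tips of the shut fingers; the grasp point (between the pads) lies 19 mm behind it (r.tcp_to_grasp is the distance from the TCP to the grasp point, in mm); z points along the fingers, y is the line along which they close (so a half turn about z gives the same grasp; the last joint's range is limited). The gripper opens to 85 mm and grips with 20 to 120 N. Pads are 22 mm wide; open, the fingers measure 114 mm over their backs; the gripper's body (76 mm by 85 mm) begins 54 mm behind the grasp point. The pads swing forward as they close: fully open they stand 13 mm farther back than shut.
Start: joints at [-1.371, 0.053, 1.613, -0, 1.476, -0.119], TCP at [195.886, -593.49, 205.904] pointing down, gripper open.
Joint ranges: [-3.01, 3.01], [-1.01, 2.22], [0.06, 2.58], [-1.02, 4.17], [0.09, 2.62], [-3.14, 3.14]. Speed limits (rad/s): [2.57, 2.57, 3.14, 3.14, 3.14, 3.14].

## Interface

Orientations are given as a unit quaternion [x, y, z, w].
In Python, from rig import monitor, imaging, job, r gives the robot as it stands.
- The arm moves only by the tool apply_moves, never from a script. Its argument "series" is text: rows parted by semicolons, each of 7 numbers parted by spaces: the shift along the tool's x, y, z each as a share of 250 mm, from -1 to 1, then the turn, a rotation vector about the tool's x, y, z each as a share of 90 degrees, from -1 to 1, then the closure, from -1 (fully open) to 1 (shut). A call has exactly 10 rows; each row is the pose to reach, as a shift and turn from the pose commanded when the call began, along the tool's axes at that moment; what a row does not reach only later rows make up. A row lasts 1/8 s, in which the tool goes at most 62.5 mm and 10.7 degrees, less where a joint would pass 70% of its speed; a pose out of reach is approached as far as the arm can. A call with a number of a shift or a turn outside -1 to 1 is refused whole. A call with a gripper value outside its range is refused whole. The fingers move at their own pace and stop on an object; "squeeze" is the grip in N (left out, the last holds). Time passes only in rows, so rows that repeat a pose let the fingers close, or fill a call up. It gives the time, the measured TCP pose, the force, the opening and the grip force at its end, in the units of the state.
- monitor.get_obs(): the state, without advancing time (a new reading comes with each control period).
- imaging.camera(name): name is "side" or "top" or "wrist"; returns a dict with "color" (420x560x3 uint8, red, green, blue), "fx", "fy", "cx", "cy" (pixels), "origin" and "orientation" of the camera in the world; the wrist camera has in their place "T_tool_cam" (4x4, takes a point from camera to tool coordinates, whose origin is the TCP and whose axes are the flange's). Camera axes: x right, y down, z forward; pixel columns grow to the right and rows downward; lengths in mm; the calibration is good to about 2 mm. A picture is of the moment at which its call begins: read the wrist's pose just before it. There is no depth.
- job.close_job(): hands the job in; it is judged then, once.
The state is a dict: "clock": time; "qpos": joint angles; "dq": joint speeds; "effort": joint torques, N m; "eef_pos": TCP position; "eef_rot": TCP orientation; "ft_force": force on the tool from outside, world axes, zero at the start; "moment": the same for the moment, N m; "opening": finger opening in mm; "grip_force": force on a finger pad.
Only numpy, scipy, OpenCV 4.12 (cv2) and the standard library are available. Lean on these libraries where they do the work, as an engineer would, in place of code of your own. Each camera call takes 0.05 s, during which the arm holds its last target. There are 200 camera calls.

## Task

Four finished fiddle tuning pegs lie loose on the bench, and each has its twin, of the same wood and with the same cap, lying in one of the four pair racks. Lay every loose peg beside its twin, fully down in both empty notches of that rack, its cap at the same end as the twin's and in line with it to within about a centimetre, and let go. Do not shove the open wax tin that stands among the pegs.

Things in the scene. Friction and masses are not known exactly. Their poses are not given: they have to be found in the camera images.
- peg_ebony_bone_mid (a point): Loose tuning peg of black ebony with cream-white bone end cap and ring: eight-sided tapered stick 145 mm long, across it 10 mm at the tip, 19 mm at this point, 25 mm at the head; 45 g. Starts lying on the bench. Point: on its axis, 74 mm from the tip, 71 mm from the cap end, 9 mm above the bench while lying there. x runs along the peg to the cap (rising 3 degrees while lying).
- peg_ebony_jade_mid (a point): Loose tuning peg of black ebony with green jade end cap and ring: eight-sided tapered stick 145 mm long, across it 10 mm at the tip, 19 mm at this point, 25 mm at the head; 45 g. Starts lying on the bench. Point: on its axis, 74 mm from the tip, 71 mm from the cap end, 9 mm above the bench while lying there. x runs along the peg to the cap (rising 3 degrees while lying).
- peg_rose_bone_mid (a point): Loose tuning peg of red-brown rosewood with cream-white bone end cap and ring: eight-sided tapered stick 145 mm long, across it 10 mm at the tip, 19 mm at this point, 25 mm at the head; 45 g. Starts lying on the bench. Point: on its axis, 74 mm from the tip, 71 mm from the cap end, 9 mm above the bench while lying there. x runs along the peg to the cap (rising 3 degrees while lying).
- peg_rose_jade_mid (a point): Loose tuning peg of red-brown rosewood with green jade end cap and ring: eight-sided tapered stick 145 mm long, across it 10 mm at the tip, 19 mm at this point, 25 mm at the head; 45 g. Starts lying on the bench. Point: on its axis, 74 mm from the tip, 71 mm from the cap end, 9 mm above the bench while lying there. x runs along the peg to the cap (rising 3 degrees while lying).
- rack_ebony_bone: Fixed pale wood pair rack, board 134 (x) x 118 x 10 mm; cross rails with V notches, x=-61 (40 high) and +25 (37 high). Notches at y=+35 hold a black ebony peg with cream-white bone cap, cap to +x; those at y=-35 are empty. Origin: centre of the underside, z up. A seated peg has its point at (-13,-35,34), axis level along x. Fingers fit between the rails; opened over 80 mm they hit the twin.
- rack_ebony_jade: Fixed pale wood pair rack, board 134 (x) x 118 x 10 mm; cross rails with V notches, x=-61 (40 high) and +25 (37 high). Notches at y=+35 hold a black ebony peg with green jade cap, cap to +x; those at y=-35 are empty. Origin: centre of the underside, z up. A seated peg has its point at (-13,-35,34), axis level along x. Fingers fit between the rails; opened over 80 mm they hit the twin.
- rack_rose_bone: Fixed pale wood pair rack, board 134 (x) x 118 x 10 mm; cross rails with V notches, x=-61 (40 high) and +25 (37 high). Notches at y=+35 hold a red-brown rosewood peg with cream-white bone cap, cap to +x; those at y=-35 are empty. Origin: centre of the underside, z up. A seated peg has its point at (-13,-35,34), axis level along x. Fingers fit between the rails; opened over 80 mm they hit the twin.
- rack_rose_jade: Fixed pale wood pair rack, board 134 (x) x 118 x 10 mm; cross rails with V notches, x=-61 (40 high) and +25 (37 high). Notches at y=+35 hold a red-brown rosewood peg with green jade cap, cap to +x; those at y=-35 are empty. Origin: centre of the underside, z up. A seated peg has its point at (-13,-35,34), axis level along x. Fingers fit between the rails; opened over 80 mm they hit the twin.
- wax_tin: Open round tin of yellow wax, 60 mm across, 24 mm high, 110 g, standing loose among the pegs. Origin: centre of its underside.
Things that resemble listed ones, but are neither listed nor needed, are in the scene too. Leave any blue look-alike of the part that bears peg_rose_jade_mid alone. What is shaped like the part that bears peg_rose_bone_mid but yellow is not meant.

How it is judged (in metres and radians):
At the end, for the whole second after the job is handed in: All four pegs lie at rest and released, each in the empty notches of the rack that holds its twin: half-way point within 12 mm along and 8 mm across of the seated place and within 7 mm of the seated height, parallel to the rack within 0.12 rad, cap to the same end as the twin's (x of peg_ebony_bone_mid in the frame of rack_ebony_bone between -0.025 and -0.001 m and y of peg_ebony_bone_mid in the frame of rack_ebony_bone between -0.043 and -0.027 m and z of peg_ebony_bone_mid in the frame of rack_ebony_bone between 0.027 and 0.041 m and x of rack_ebony_bone in the frame of peg_ebony_bone_mid above 0 m and angle between the x axis of peg_ebony_bone_mid and the x axis of rack_ebony_bone, either way round below 0.12 rad and linear speed of each of peg_ebony_bone, peg_ebony_jade, peg_rose_bone, peg_rose_jade below 0.02 m/s and angular speed of each of peg_ebony_bone, peg_ebony_jade, peg_rose_bone, peg_rose_jade below 0.3 rad/s and x of peg_ebony_jade_mid in the frame of rack_ebony_jade between -0.025 and -0.001 m and y of peg_ebony_jade_mid in the frame of rack_ebony_jade between -0.043 and -0.027 m and z of peg_ebony_jade_mid in the frame of rack_ebony_jade between 0.027 and 0.041 m and x of rack_ebony_jade in the frame of peg_ebony_jade_mid above 0 m and angle between the x axis of peg_ebony_jade_mid and the x axis of rack_ebony_jade, either way round below 0.12 rad and x of peg_rose_bone_mid in the frame of rack_rose_bone between -0.025 and -0.001 m and y of peg_rose_bone_mid in the frame of rack_rose_bone between -0.043 and -0.027 m and z of peg_rose_bone_mid in the frame of rack_rose_bone between 0.027 and 0.041 m and x of rack_rose_bone in the frame of peg_rose_bone_mid above 0 m and angle between the x axis of peg_rose_bone_mid and the x axis of rack_rose_bone, either way round below 0.12 rad and x of peg_rose_jade_mid in the frame of rack_rose_jade between -0.025 and -0.001 m and y of peg_rose_jade_mid in the frame of rack_rose_jade between -0.043 and -0.027 m and z of peg_rose_jade_mid in the frame of rack_rose_jade between 0.027 and 0.041 m and x of rack_rose_jade in the frame of peg_rose_jade_mid above 0 m and angle between the x axis of peg_rose_jade_mid and the x axis of rack_rose_jade, either way round below 0.12 rad); the robot touches nothing.
It fails at once if the wax tin is pushed more than 20 mm or tipped over (distance of wax_tin from where it was at the start of the episode above 0.02 m or angle between wax_tin's own z axis and vertical above 0.4 rad).
It also fails if it takes over 104 s, if anything falls off the work surface, if the arm or the gripper's body presses on something with over 40 N, if the wrist force passes 120 N, or if a joint passes its speed limit or range.

## Working session

There is one attempt and no reset: what is moved stays moved. The work goes in short steps, Python scripts to look and compute and a tool call to move; the robot and the scene stay as the last step left them, time stands still between calls to the robot, and variables do not carry over. Pictures are saved under pics/ and viewed, at most 14 in all, crops included, and the job is handed in when it is done.

Besides the shell and the picture viewer there is one more tool, called after "Request:" as name(argument=value, ...) on one line, values as JSON. apply_moves: Moves the arm, as the interface text tells. Its arguments: {"type":"object","properties":{"series":{"type":"string"},"squeeze":{"type":"number"}},"required":["series"]}

```bash
ls; mkdir -p pics
python3 - <<'E'
from rig import monitor, imaging, job, r
import cv2
o=monitor.get_obs();print(o['eef_pos'],o['eef_rot'],o['opening'],r.tcp_to_grasp)
for n in('top','side'):
    c=imaging.camera(n);print(n,{k:v for k,v in c.items() if k!='color'})
    cv2.imwrite(f'pics/{n}0.png',cv2.resize(c['color'][:,:,::-1],(800,600),interpolation=cv2.INTER_CUBIC))
    cv2.imwrite(f'raw_{n}0.png',c['color'][:,:,::-1])
print(imaging.camera('wrist')['T_tool_cam'])
E
```

```text
pics
[ 195.76185763 -592.8604045   204.68543556] [ 9.87322652e-01  1.58723039e-01 -3.04360461e-05 -9.88616774e-04] 85.2531447442863 18.700000000000003
top {'fx': 471.3490431953893, 'fy': 471.3490431953893, 'cx': 275.44381481879094, 'cy': 211.3766633094561, 'origin': array([ 352.05094215,  -47.10840654, 1231.46120954]), 'orientation': array([-0.70075355,  0.71287823, -0.01686188,  0.02155836])}
side {'fx': 526.4495200199239, 'fy': 526.4495200199239, 'cx': 282.29970015503267, 'cy': 221.98284557056576, 'origin': array([ 375.57476655, 1077.698929  , 1089.4735154 ]), 'orientation': array([-0.03291971,  0.91686598, -0.39773134,  0.00910182])}
[[ 3.37579742e-04 -9.61825633e-01 -2.73662818e-01  7.00822942e+01]
 [ 9.99999750e-01  4.94839579e-04 -5.05621241e-04 -8.06953069e-01]
 [ 6.21738664e-04 -2.73662578e-01  9.61825559e-01 -1.68281911e+02]
 [ 0.00000000e+00  0.00000000e+00  0.00000000e+00  1.00000000e+00]]
```

View pics/top0.png

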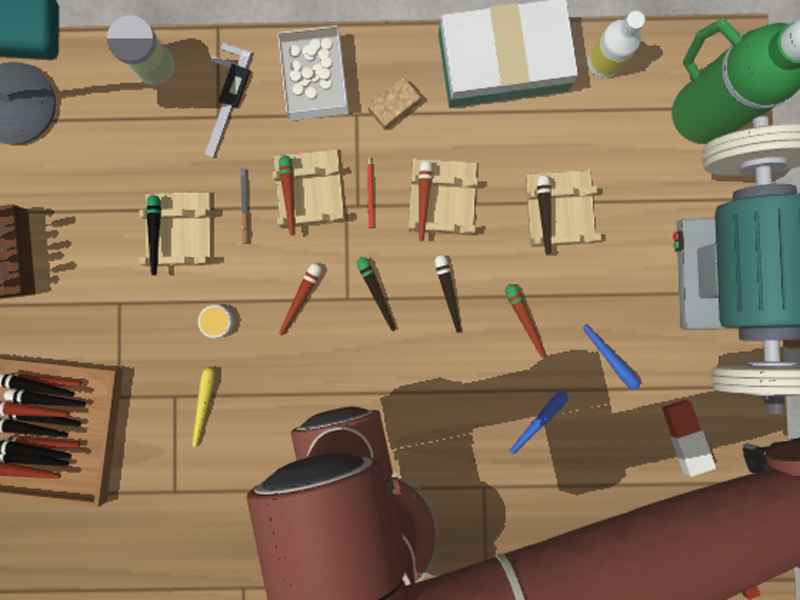

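View pics/side0.png

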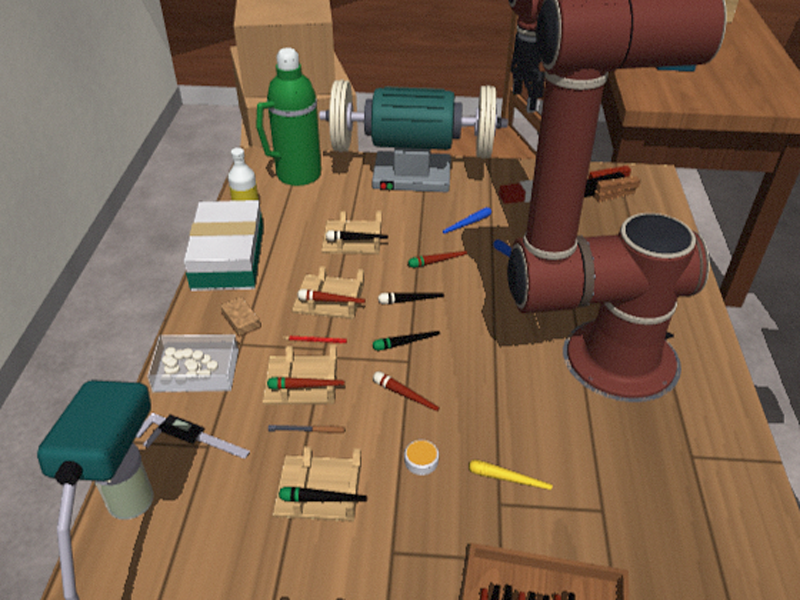

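The top view (800 px scale) shows four loose pegs: rose/bone (302,298), ebony/jade (377,293), ebony/bone (449,293) and rose/jade (526,320). The racks by twin are ebony/jade (177,229), rose/jade (311,188), rose/bone (444,197) and ebony/bone (562,208). The tin is at (216,321). The yellow peg (204,405), the two blue ones (612,355) and (540,420), and the pegs in the tray are look-alikes to leave alone.

```bash
cat > h.py <<'E'
import numpy as np, cv2
from scipy.spatial.transform import Rotation as R
def ray(c,uv,z):
    """pixel -> world point on plane z"""
    d=R.from_quat(c['orientation']).as_matrix()@np.array([(uv[0]-c['cx'])/c['fx'],(uv[1]-c['cy'])/c['fy'],1.])
    o=np.array(c['origin']); return o+d*(z-o[2])/d[2]
def masks(bgr):
    hsv=cv2.cvtColor(bgr,cv2.COLOR_BGR2HSV).astype(int);H,S,V=hsv[...,0],hsv[...,1],hsv[...,2]
    return dict(ebony=V<62,rose=((H<9)|(H>172))&(S>140)&(V>50),bone=(S<75)&(V>140),jade=(H>45)&(H<90)&(S>90)&(V>50))
def peg(bgr,box,wood,cap):
    """box x0,y0,x1,y1 -> (cap end px, tip px, n, width) along the min-area rect axis"""
    x0,y0,x1,y1=box;m=masks(bgr[y0:y1,x0:x1])
    a=(m[wood]|m[cap]).astype(np.uint8);a=cv2.morphologyEx(a,cv2.MORPH_CLOSE,np.ones((3,3)))
    n,l,st,_=cv2.connectedComponentsWithStats(a);k=1+st[1:,4].argmax();k=l==k
    pts=np.argwhere(k)[:,::-1].astype(float);cp=np.argwhere(k&m[cap])[:,::-1].mean(0)
    vx,vy,cx,cy=cv2.fitLine(pts.astype(np.float32),cv2.DIST_L2,0,.01,.01).ravel()
    d=np.array([vx,vy]);c=np.array([cx,cy]);d*=np.sign((cp-c)@d)
    s=(pts-c)@d;o=np.array([x0,y0])
    return c+d*(s.max()+.5)+o,c+d*(s.min()-.5)+o,len(pts)
E
cat > m0.py <<'E'
from h import *
from rig import imaging
c=imaging.camera('top');b=c['color'][:,:,::-1].copy()
sc=.7
L=dict(rose_bone=(272,255,330,342),ebony_jade=(350,250,404,338),ebony_bone=(428,248,470,340),rose_jade=(496,278,552,360))
T=dict(ebony_jade=(140,185,164,280),rose_jade=(272,148,304,240),rose_bone=(412,154,437,246),ebony_bone=(530,168,557,260))
for D,zc,zt in((L,12.5,5),(T,34,34)):
  print('twins' if zc>20 else 'loose')
  for k,bx in D.items():
    w,cp=k.split('_');ca,ti,n=peg(b,[int(v*sc) for v in bx],w,cp)
    C=ray(c,ca,zc);P=ray(c,ti,zt);d=(C-P)[:2];Ln=np.hypot(*d);yaw=np.arctan2(d[1],d[0])
    mid=(P+(C-P)*74/145)
    print(k,n,'cap',C[:2].round(),'tip',P[:2].round(),'len',Ln.round(1),'yaw',yaw.round(3),'mid',mid[:2].round(1),end=' ')
    col=(255,0,255)
    cv2.line(b,tuple(ca.astype(int)),tuple(ti.astype(int)),col,1)
    if zc>20:
        M=np.array([[np.cos(yaw),-np.sin(yaw)],[np.sin(yaw),np.cos(yaw)]])
        o=mid[:2]-M@np.array([-13,35]);print('rack o',o.round(1),'seat',(o+M@np.array([-13,-35])).round(1),end='')
        Rm=R.from_quat(c['orientation']).as_matrix()
        for px,py,pz in[(67,59,10),(67,-59,10),(-67,59,10),(-67,-59,10),(-61,-35,32),(25,-35,29)]:
            w3=np.array([*(o+M@np.array([px,py])),pz]);q=Rm.T@(w3-np.array(c['origin']))
            cv2.circle(b,(int(round(q[0]/q[2]*c['fx']+c['cx'])),int(round(q[1]/q[2]*c['fy']+c['cy']))),1,(255,255,0),-1)
    print()
cv2.imwrite('pics/ov0.png',cv2.resize(b[95:260,80:440],(800,367),interpolation=cv2.INTER_CUBIC))
h=cv2.cvtColor(b,cv2.COLOR_BGR2HSV)[205:245,130:175]
t=np.argwhere((h[...,0]>15)&(h[...,0]<30)&(h[...,1]>140)&(h[...,2]>200))
print('tin',ray(c,t.mean(0)[::-1]+[130,205],20),len(t))
E
python3 m0.py
```

```text
loose
rose_bone 346 cap [492.  99.] tip [364. 167.] len 145.6 yaw -0.492 mid [429.7 132.3] 
ebony_jade 313 cap [500.  20.] tip [370. -39.] len 143.3 yaw 0.423 mid [436.2  -8.9] 
ebony_bone 336 cap [ 505. -122.] tip [ 364. -158.] len 145.5 yaw 0.247 mid [ 435.9 -139.4] 
rose_jade 351 cap [ 446. -248.] tip [ 312. -311.] len 147.2 yaw 0.439 mid [ 380.4 -279.1] 
twins
ebony_jade 378 cap [618. 390.] tip [476. 390.] len 142.1 yaw 0.004 mid [548.1 389.8] rack o [561.3 354.9] seat [548.4 319.8]
rose_jade 336 cap [686. 154.] tip [543. 141.] len 144.0 yaw 0.088 mid [616.2 147.4] rack o [632.2 113.7] seat [622.3  77.7]
rose_bone 324 cap [ 674. -101.] tip [529. -91.] len 145.7 yaw -0.071 mid [602.8 -95.8] rack o [ 613.3 -131.7] seat [ 597.8 -165.7]
ebony_bone 361 cap [ 646. -310.] tip [ 501. -316.] len 144.4 yaw 0.044 mid [ 574.9 -312.9] rack o [ 589.4 -347.3] seat [ 577.9 -382.8]
tin [395.14136011 286.36111809  20.        ] 108
```

View pics/ov0.png

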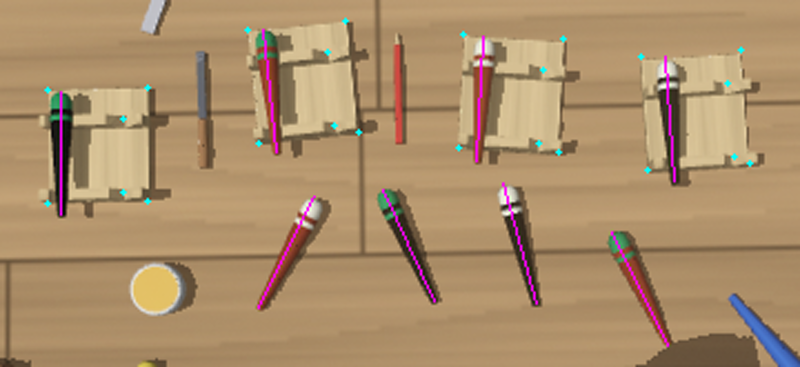

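Lengths come out at 142–147 mm and the rack corners land on the boards, so the matching holds: the wood and cap of each loose peg are clear in this crop, and the blue and yellow ones are excluded. Next is a planning helper, then I move.

```bash
cat > plan.py <<'E'
import sys,numpy as np
from h import *
from rig import monitor
def plan(*T):
    """targets (x,y,z,yaw[,pitch]): tool down, tool x at yaw; prints shares from the measured pose"""
    o=monitor.get_obs();p=np.array(o['eef_pos']);Q=R.from_quat(o['eef_rot'])
    print('t',round(float(o['clock']),2),'at',p.round(1),'yaw',np.arctan2(*Q.as_matrix()[[1,0],0]).round(3),'op',round(float(o['opening']),1),'grip',round(float(o['grip_force']),1),'F',np.round(o['ft_force'],1),'j6',round(float(o['qpos'][5]),2))
    for t in T:
        G=R.from_euler('z',t[3])*R.from_rotvec([np.pi,0,0])*R.from_rotvec([0,t[4] if len(t)>4 else 0,0])
        s=Q.inv().apply(np.array(t[:3])-p)/250;w=(Q.inv()*G).as_rotvec()/(np.pi/2)
        print(t,'->',s.round(3),w.round(3))
if __name__=='__main__': plan(*[tuple(map(float,a.split(','))) for a in sys.argv[1:]])
E
cat > look.py <<'E'
import sys
from h import *
from rig import monitor,imaging
def wrist(name=None):
    o=monitor.get_obs();c=imaging.camera('wrist');T=np.array(c['T_tool_cam']);Q=R.from_quat(o['eef_rot'])
    c['origin']=np.array(o['eef_pos'])+Q.apply(T[:3,3]);c['orientation']=(Q*R.from_matrix(T[:3,:3])).as_quat()
    b=c['color'][:,:,::-1].copy()
    if name: cv2.imwrite(name,b)
    return c,b
def loose(k,name,box=(0,0,560,420),zc=12.5,zt=5):
    c,b=wrist();w,cp=k.split('_');ca,ti,n=peg(b,box,w,cp)
    C=ray(c,ca,zc);P=ray(c,ti,zt);d=(C-P)[:2];mid=P+(C-P)*74/145
    print(k,n,'px',ca.round(),ti.round(),'len',np.hypot(*d).round(1),'mid',mid[:2].round(1),'yaw',np.arctan2(d[1],d[0]).round(3))
    cv2.line(b,tuple(ca.astype(int)),tuple(ti.astype(int)),(255,0,255),1);cv2.imwrite(name,b)
    return mid,np.arctan2(d[1],d[0])
if __name__=='__main__': loose(sys.argv[1],sys.argv[2])
E
python3 plan.py 290,-430,160,.38 380,-279,140,.44
```

```text
t 0.2 at [ 195.8 -593.1  205.2] yaw 0.319 op 85.4 grip 0.0 F [-0.7  0.4 -0.2] j6 -0.12
(290.0, -430.0, 160.0, 0.38) -> [ 0.562 -0.501  0.181] [-0.001 -0.    -0.039]
(380.0, -279.0, 140.0, 0.44) -> [ 1.093 -0.962  0.262] [-0.001 -0.    -0.077]
```

Request:
apply_moves(series="0.2 -0.17 0.05 0 0 -0.02 -0.4;0.4 -0.35 0.1 0 0 -0.04 -0.4;0.6 -0.53 0.16 0 0 -0.06 -0.4;0.8 -0.7 0.21 0 0 -0.07 -0.4;0.9 -0.8 0.24 0 0 -0.077 -0.4;0.99 -0.9 0.26 0 0 -0.077 -0.4;0.99 -0.93 0.26 0 0 -0.077 -0.4;0.99 -0.93 0.26 0 0 -0.077 -0.4;0.99 -0.93 0.26 0 0 -0.077 -0.4;0.99 -0.93 0.26 0 0 -0.077 -0.4", squeeze=30)

```text
clock: 1.45
eef_pos: [357.8, -296.2, 141.2]
eef_rot: [0.976, 0.217, 0.0, 0.0]
ft_force: [-0.1, 0.2, -0.3]
opening: 59.7
grip_force: 0.0
```

```bash
python3 look.py rose_jade pics/w1.png; python3 plan.py 380,-279,40,.44
```

```text
rose_jade 2612 px [272.  89.] [273. 242.] len 145.2 mid [ 381.4 -278.7] yaw 0.441
t 1.5 at [ 357.8 -296.1  141.1] yaw 0.438 op 59.8 grip 0.0 F [ 0.4  0.4 -0.1] j6 0.28
(380.0, -279.0, 40.0, 0.44) -> [ 0.109 -0.024  0.405] [ 0.     0.    -0.001]
```

View pics/w1.png

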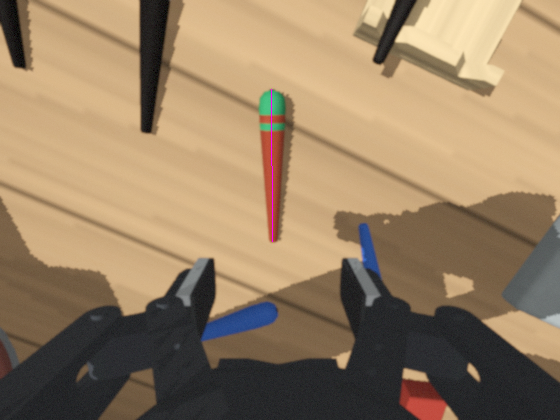

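The wrist view shows the rose/jade peg from cap (272,89) to tip (273,242). It agrees with the top view to about 1 mm, and the blue look-alike at (365,240) is clear of the fingers. Grasping.

Request:
apply_moves(series="0.115 -0.023 0.15 0 0 0 -0.4;0.115 -0.023 0.35 0 0 0 -0.4;0.115 -0.023 0.48 0 0 0 -0.4;0.115 -0.023 0.54 0 0 0 -0.4;0.115 -0.023 0.552 0 0 0 -0.4;0.115 -0.023 0.552 0 0 0 0.2;0.115 -0.023 0.552 0 0 0 1;0.115 -0.023 0.552 0 0 0 1;0.115 -0.023 0.552 0 0 0 1;0.115 -0.023 0.552 0 0 0 1", squeeze=30)

```text
clock: 2.75
eef_pos: [381.7, -277.7, 3.1]
eef_rot: [0.976, 0.218, 0.0, 0.0]
ft_force: [0.5, 0.2, -0.2]
opening: -0.0
grip_force: 0.0
```

```bash
python3 plan.py 381,-279,120,.44 560,60,120,.3 622.3,77.7,120,.088
```

```text
t 2.75 at [ 381.7 -277.7    3.1] yaw 0.44 op -0.0 grip 0.0 F [ 0.5  0.2 -0.2] j6 0.34
(381.0, -279.0, 120.0, 0.44) -> [-0.005  0.004 -0.468] [ 0. -0. -0.]
(560.0, 60.0, 120.0, 0.3) -> [ 1.221 -0.919 -0.468] [ 0.    -0.     0.089]
(622.3, 77.7, 120.0, 0.088) -> [ 1.476 -0.877 -0.468] [ 0.    -0.     0.224]
```

Run:
```python
from look import *
c,b=wrist('pics/w2.png')
import cv2
c=imaging.camera('side');cv2.imwrite('pics/s2.png',cv2.resize(c['color'][130:280,230:430,::-1],(800,600),interpolation=cv2.INTER_CUBIC))
```

```text
(no output)
```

View pics/w2.png

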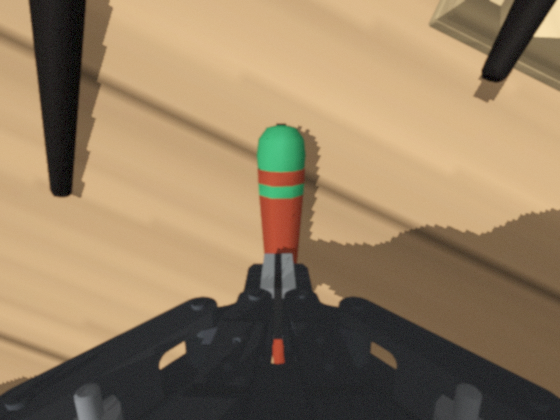

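View pics/s2.png

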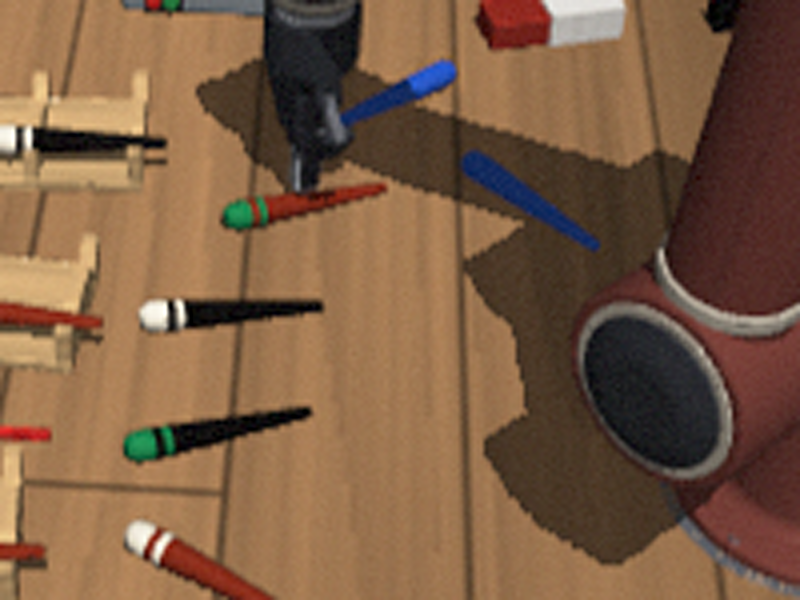

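```bash
python3 - <<'E'
from look import *
o=monitor.get_obs();p=np.array(o['eef_pos'])
def pr(c,w):
    q=R.from_quat(c['orientation']).as_matrix().T@(np.array(w)-np.array(c['origin']));return np.round([q[0]/q[2]*c['fx']+c['cx'],q[1]/q[2]*c['fy']+c['cy']],1)
c,b=wrist()
for dz in(0,19,40):print('wrist',dz,pr(c,p+[0,0,dz]))
print('cap',ray(c,(281,124),12.5))
s=imaging.camera('side')
for dz in(0,19,40):print('side crop',dz,(pr(s,p+[0,0,dz])-[230,130])*4)
t=imaging.camera('top');print(peg(t['color'][:,:,::-1],(340,190,400,255),'rose','jade'))
E
python3 plan.py
```

```text
wrist 0 [279.  251.9]
wrist 19 [279.1 266.2]
wrist 40 [279.3 286.2]
cap [ 445.74791536 -248.41579838   12.5       ]
side crop 0 [300.8 208.8]
side crop 19 [301.6 190.4]
side crop 40 [302.8 170. ]
(array([356.63401889, 198.85232223]), array([360.75280721, 214.04279265]), 97)
t 3.0 at [ 381.6 -277.6    2.9] yaw 0.44 op -0.2 grip 0.0 F [0.1 0.  0. ] j6 0.34
```

Request:
apply_moves(series="0 0 -0.1 0 0 0 1;0 0 -0.2 0 0 0 1;0 0 -0.2 0 0 0 1;0 0 -0.2 0 0 0 1;0 0 -0.2 0 0 0 1;0 0 -0.2 0 0 0 1;0 0 -0.2 0 0 0 1;0 0 -0.2 0 0 0 1;0 0 -0.2 0 0 0 1;0 0 -0.2 0 0 0 1")

```text
clock: 4.25
eef_pos: [381.6, -277.7, 52.9]
eef_rot: [0.976, 0.218, 0.0, 0.0]
ft_force: [0.1, -0.2, 0.0]
opening: 0.2
grip_force: 0.0
```

```bash
python3 plan.py
python3 - <<'E'
from look import *
p=np.array(monitor.get_obs()['eef_pos'])
def pr(c,w):
    q=R.from_quat(c['orientation']).as_matrix().T@(np.array(w)-np.array(c['origin']));return np.array([q[0]/q[2]*c['fx']+c['cx'],q[1]/q[2]*c['fy']+c['cy']])
c,b=wrist();s=imaging.camera('side');d=s['color'][:,:,::-1].copy()
u=pr(s,p);x,y=u.astype(int)-[30,40]
for dz in(0,19):
    v=pr(s,p+[0,0,dz]);cv2.circle(d,tuple(v.round().astype(int)),0,(255,255,0),-1)
    v=pr(c,p+[0,0,dz]);cv2.circle(b,tuple(v.round().astype(int)),2,(255,255,0),-1)
A=cv2.resize(d[y:y+80,x:x+60],(400,533),interpolation=cv2.INTER_NEAREST)
B=cv2.resize(b[60:420,140:410],(400,533))
cv2.imwrite('pics/c3.png',np.hstack([A,B]))
E
```

```text
t 4.25 at [ 381.6 -277.7   52.9] yaw 0.44 op 0.2 grip 0.0 F [ 0.1 -0.2  0. ] j6 0.34
```

View pics/c3.png

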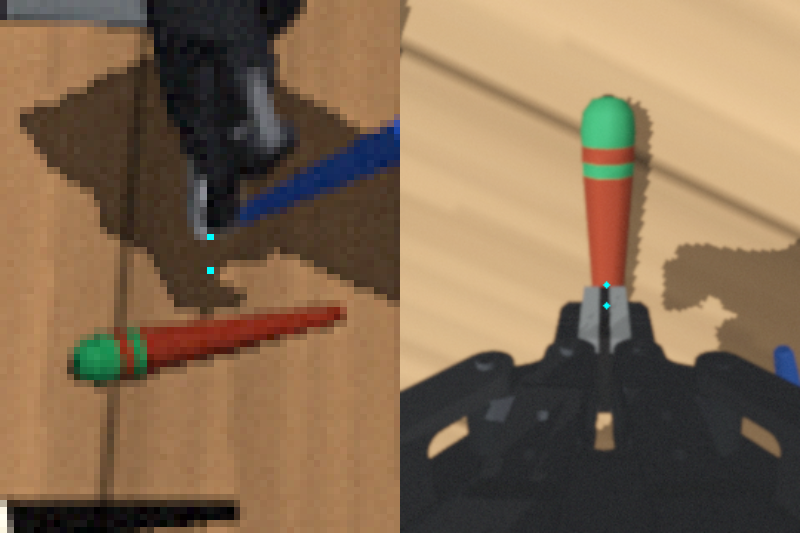

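The right panel shows the wrist view and the left panel the side view. In the side view the shut tips end at the 19-mm-back mark, not at the reported TCP. So the real fingers end about 19 mm above eef_pos, and they shut just over the peg, which has not moved. I'll grasp 17 mm lower.

Request:
apply_moves(series="0 0.004 0 0 0 0 -0.4;0 0.004 0 0 0 0 -0.4;0 0.004 0.1 0 0 0 -0.4;0 0.004 0.2 0 0 0 -0.4;0 0.004 0.25 0 0 0 -0.4;0 0.004 0.266 0 0 0 -0.4;0 0.004 0.266 0 0 0 0.2;0 0.004 0.266 0 0 0 1;0 0.004 0.266 0 0 0 1;0 0.004 0.266 0 0 0 1", squeeze=30)

```text
clock: 5.6
eef_pos: [382.7, -279.2, -12.5]
eef_rot: [0.976, 0.218, 0.0, 0.001]
ft_force: [-0.4, 1.2, 5.3]
opening: 15.4
grip_force: 29.8
```

```bash
python3 plan.py 381.5,-278,100,.44 500,-100,100,.26 622.3,77.7,100,.088
```

```text
t 5.6 at [ 382.7 -279.2  -12.5] yaw 0.44 op 15.4 grip 29.8 F [-0.4  1.2  5.3] j6 0.34
(381.5, -278.0, 100.0, 0.44) -> [-0.002 -0.006 -0.45 ] [ 0.001 -0.    -0.   ]
(500.0, -100.0, 100.0, 0.26) -> [ 0.73  -0.448 -0.45 ] [ 0.001 -0.     0.114]
(622.3, 77.7, 100.0, 0.088) -> [ 1.475 -0.883 -0.451] [ 0.001 -0.001  0.224]
```

Request:
apply_moves(series="0 0 0 0 0 0 0.2;0 0 0 0 0 0 0.2;0 0 0.01 0 0 0 0.2;0 0 0.016 0 0 0 0.2;0 0 0.016 0 0 0 0.2;0 0 0.016 0 0 0 1;0 0 0.016 0 0 0 1;0 0 0.016 0 0 0 1;0 0 0.016 0 0 0 1;0 0 0.016 0 0 0 1", squeeze=30)

```text
clock: 6.85
eef_pos: [382.1, -278.7, -17.5]
eef_rot: [0.976, 0.218, 0.0, 0.0]
ft_force: [0.3, 0.6, 0.1]
opening: 17.3
grip_force: 29.3
```

Now at 17.3 mm on the flats with no side force. Lifting and carrying to rack_rose_jade.

Request:
apply_moves(series="0 0 -0.2 0 0 0 1;0 0 -0.4 0 0 0.02 1;0.15 -0.1 -0.47 0 0 0.04 1;0.35 -0.2 -0.47 0 0 0.06 1;0.55 -0.33 -0.47 0 0 0.1 1;0.73 -0.45 -0.47 0 0 0.114 1;0.86 -0.6 -0.47 0 0 0.13 1;0.96 -0.75 -0.47 0 0 0.16 1;0.96 -0.85 -0.47 0 0 0.2 1;0.96 -0.88 -0.47 0 0 0.224 1")

```text
clock: 8.1
eef_pos: [504.7, 24.3, 99.3]
eef_rot: [0.999, 0.044, -0.001, -0.0]
ft_force: [-0.1, -1.1, 0.3]
opening: 16.8
grip_force: 29.4
```

```bash
python3 plan.py 622.3,77.7,100,.088 622.3,77.7,45,.088 622.3,77.7,9,.088
```

```text
t 8.1 at [504.7  24.3  99.3] yaw 0.089 op 16.8 grip 29.4 F [-0.1 -1.1  0.3] j6 1.38
(622.3, 77.7, 100.0, 0.088) -> [ 0.488 -0.171 -0.003] [-0.     0.001  0.001]
(622.3, 77.7, 45.0, 0.088) -> [ 0.488 -0.171  0.217] [-0.     0.001  0.001]
(622.3, 77.7, 9.0, 0.088) -> [ 0.488 -0.171  0.361] [-0.     0.001  0.001]
```

Request:
apply_moves(series="0.1 -0.035 0 0 0 0 1;0.25 -0.09 0 0 0 0 1;0.4 -0.14 0 0 0 0 1;0.47 -0.165 0 0 0 0 1;0.488 -0.171 0 0 0 0 1;0.488 -0.171 0.08 0 0 0 1;0.488 -0.171 0.15 0 0 0 1;0.488 -0.171 0.16 0 0 0 1;0.488 -0.171 0.16 0 0 0 1;0.488 -0.171 0.16 0 0 0 1")

```text
clock: 9.35
eef_pos: [623.8, 75.8, 60.7]
eef_rot: [0.999, 0.044, 0.001, 0.0]
ft_force: [-0.8, -0.9, 0.1]
opening: 17.5
grip_force: 29.5
```

```bash
cat > seat.py <<'E'
# held peg vs twin, wrist view: twin axis (z 34) and held peg axis (z = tcp+26.5)
import sys
from look import *
from plan import plan
def seat(k,name,boxT,boxH):
    w,cp=k.split('_');c,b=wrist();z=float(monitor.get_obs()['eef_pos'][2])
    out=[]
    for bx,h in((boxT,34),(boxH,z+26.5)):
        ca,ti,n=peg(b,bx,w,cp);C=ray(c,ca,h);P=ray(c,ti,h);out.append((C,P))
        print(n,ca.round(),ti.round(),'cap',C[:2].round(1),'len',np.hypot(*(C-P)[:2]).round(1),'yaw',np.arctan2(*(C-P)[[1,0]]).round(3))
        cv2.line(b,tuple(ca.astype(int)),tuple(ti.astype(int)),(255,0,255),1)
    cv2.imwrite(name,b)
if __name__=='__main__':
    f=lambda s:tuple(map(int,s.split(',')));seat(sys.argv[1],sys.argv[2],f(sys.argv[3]),f(sys.argv[4]))
E
python3 seat.py rose_jade pics/w4.png 0,0,230,300 230,0,340,256; python3 plan.py 622.3,77.7,9,.088
```

```text
5275 [158. 128.] [175. 299.] cap [685.1 153.8] len 114.3 yaw 0.09
5964 [277. 124.] [277. 256.] cap [693.3  83.3] len 61.1 yaw 0.091
t 9.4 at [623.9  75.9  60.8] yaw 0.088 op 17.1 grip 29.5 F [-0.3 -0.1  0.8] j6 1.49
(622.3, 77.7, 9.0, 0.088) -> [-0.006 -0.008  0.207] [ 0.    -0.001 -0.   ]
```

View pics/w4.png

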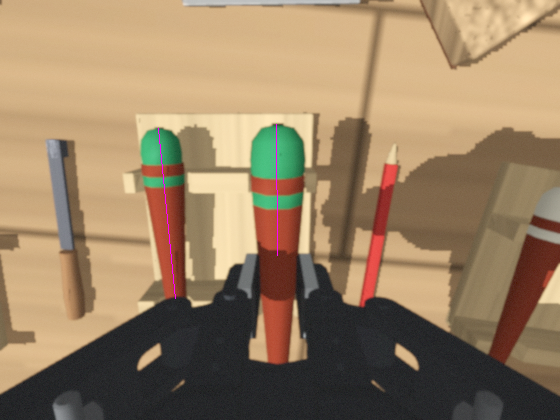

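The wrist view shows the peg held at (277,124) beside the twin (158,128), parallel and centred over the empty notches. Lowering and releasing.

Request:
apply_moves(series="-0.009 -0.008 0.08 0 0 0 1;-0.009 -0.008 0.15 0 0 0 1;-0.009 -0.008 0.19 0 0 0 1;-0.009 -0.008 0.205 0 0 0 1;-0.009 -0.008 0.207 0 0 0 1;-0.009 -0.008 0.207 0 0 0 1;-0.009 -0.008 0.207 0 0 0 0.4;-0.009 -0.008 0.207 0 0 0 0.1;-0.009 -0.008 0.207 0 0 0 0;-0.009 -0.008 0.207 0 0 0 0")

```text
clock: 10.65
eef_pos: [620.9, 77.9, 8.2]
eef_rot: [0.999, 0.044, 0.0, -0.0]
ft_force: [0.6, 0.4, 0.3]
opening: 42.5
grip_force: 0.0
```

```bash
python3 plan.py 621.5,77.7,120,.088 436,-139,130,.25
```

```text
t 10.65 at [620.9  77.9   8.2] yaw 0.088 op 42.5 grip 0.0 F [0.6 0.4 0.3] j6 1.49
(621.5, 77.7, 120.0, 0.088) -> [ 0.002  0.001 -0.447] [-0. -0. -0.]
(436.0, -139.0, 130.0, 0.25) -> [-0.813  0.799 -0.488] [-0.    -0.    -0.103]
```

Request:
apply_moves(series="0 0 -0.2 0 0 0 0;0 0 -0.4 0 0 0 0;-0.1 0.1 -0.53 0 0 -0.02 -0.4;-0.28 0.25 -0.53 0 0 -0.04 -0.4;-0.45 0.42 -0.53 0 0 -0.06 -0.4;-0.63 0.58 -0.53 0 0 -0.08 -0.4;-0.8 0.74 -0.53 0 0 -0.1 -0.4;-0.88 0.81 -0.53 0 0 -0.103 -0.4;-0.9 0.82 -0.53 0 0 -0.103 -0.4;-0.9 0.82 -0.53 0 0 -0.103 -0.4")

```text
clock: 11.9
eef_pos: [415.0, -146.0, 140.8]
eef_rot: [0.992, 0.124, 0.0, -0.0]
ft_force: [0.1, -0.3, 0.5]
opening: 59.6
grip_force: 0.0
```

Run:
```python
from look import *
from plan import plan
m,y=loose('ebony_bone','pics/w5.png',(200,20,360,253))
plan((m[0],m[1],-17.5,y))
t=imaging.camera('top');d=t['color'][95:180,180:260,::-1];cv2.imwrite('t5.png',d)
w=cv2.imread('pics/w5.png');cv2.imwrite('pics/c5.png',np.hstack([w[:,100:440],cv2.resize(d,(395,420),interpolation=cv2.INTER_CUBIC)]))
```

```text
ebony_bone 2551 px [278.  99.] [277. 250.] len 145.6 mid [ 434.4 -139.9] yaw 0.244
t 11.95 at [ 415.3 -145.7  140.8] yaw 0.25 op 60.3 grip 0.0 F [-0.3  0.7  0.6] j6 0.81
(np.float64(434.3908829739082), np.float64(-139.91885416294915), -17.5, np.float64(0.2439694859861425)) -> [ 0.079 -0.003  0.633] [-0.    -0.     0.004]
```

View pics/c5.png

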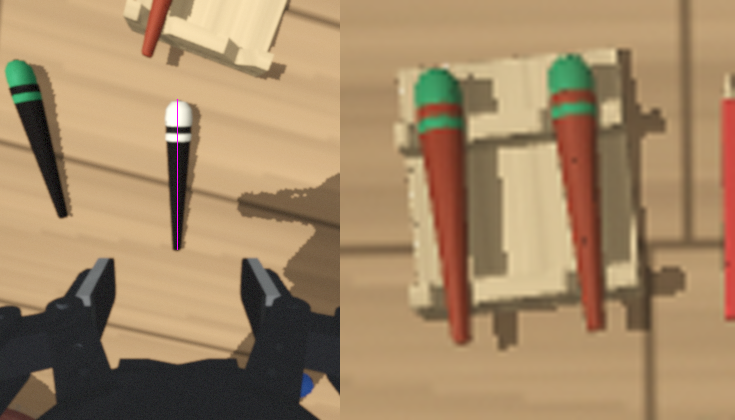

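The rose/jade peg lies seated in line with its twin (right panel, caps at (437,70) and (570,57)). The ebony/bone line is centred on its peg from (278,99) to (277,250). Grasping it.

Request:
apply_moves(series="0.079 -0.003 0.15 0 0 0.004 -0.4;0.079 -0.003 0.36 0 0 0.004 -0.4;0.079 -0.003 0.52 0 0 0.004 -0.4;0.079 -0.003 0.61 0 0 0.004 -0.4;0.079 -0.003 0.633 0 0 0.004 -0.4;0.079 -0.003 0.633 0 0 0.004 0.2;0.079 -0.003 0.633 0 0 0.004 1;0.079 -0.003 0.633 0 0 0.004 1;0.079 -0.003 0.633 0 0 0.004 1;0.079 -0.003 0.633 0 0 0.004 1")

```text
clock: 13.25
eef_pos: [435.1, -141.1, -16.0]
eef_rot: [0.993, 0.121, 0.001, 0.001]
ft_force: [-0.7, 2.0, 6.5]
opening: 16.7
grip_force: 29.5
```

```bash
python3 plan.py 577.9,-382.8,100,.044
```

```text
t 13.25 at [ 435.1 -141.1  -16. ] yaw 0.243 op 16.7 grip 29.5 F [-0.7  2.   6.5] j6 0.85
(577.9, -382.8, 100.0, 0.044) -> [ 0.323  1.076 -0.462] [ 0.001 -0.002  0.127]
```

Request:
apply_moves(series="0 0 0 0 0 0 0.2;0 0 0 0 0 0 0.2;0 0 0.004 0 0 0 0.2;0 0 0.006 0 0 0 0.2;0 0 0.006 0 0 0 0.2;0 0 0.006 0 0 0 1;0 0 0.006 0 0 0 1;0 0 0.006 0 0 0 1;0 0 0.006 0 0 0 1;0 0 0.006 0 0 0 1")

```text
clock: 14.5
eef_pos: [433.8, -140.7, -19.0]
eef_rot: [0.993, 0.121, 0.0, 0.0]
ft_force: [-0.2, 0.9, 1.0]
opening: 17.1
grip_force: 29.3
```

```bash
python3 plan.py 577.9,-382.8,100,.044
```

```text
t 14.5 at [ 433.8 -140.7  -19. ] yaw 0.243 op 17.1 grip 29.3 F [-0.2  0.9  1. ] j6 0.85
(577.9, -382.8, 100.0, 0.044) -> [ 0.326  1.079 -0.476] [ 0.    -0.     0.127]
```

Request:
apply_moves(series="0 0 -0.2 0 0 0 1;0 0 -0.4 0 0 0 1;0.05 0.15 -0.476 0 0 0.03 1;0.1 0.32 -0.476 0 0 0.06 1;0.16 0.5 -0.476 0 0 0.08 1;0.22 0.68 -0.476 0 0 0.1 1;0.28 0.84 -0.476 0 0 0.12 1;0.32 0.96 -0.476 0 0 0.127 1;0.326 0.99 -0.476 0 0 0.127 1;0.326 0.99 -0.476 0 0 0.127 1")

```text
clock: 15.75
eef_pos: [572.0, -360.8, 99.3]
eef_rot: [1.0, 0.022, -0.001, -0.001]
ft_force: [0.0, 0.0, -1.1]
opening: 16.9
grip_force: 29.5
```

```bash
python3 plan.py 577.9,-382.8,60,.044 577.9,-382.8,8,.044
```

```text
t 15.75 at [ 572.  -360.8   99.3] yaw 0.044 op 16.9 grip 29.5 F [ 0.   0.  -1.1] j6 0.85
(577.9, -382.8, 60.0, 0.044) -> [0.02  0.089 0.157] [-0.001  0.001 -0.   ]
(577.9, -382.8, 8.0, 0.044) -> [0.02  0.09  0.365] [-0.001  0.001 -0.   ]
```

Request:
apply_moves(series="0.01 0.05 0 0 0 0 1;0.02 0.089 0 0 0 0 1;0.02 0.089 0.04 0 0 0 1;0.02 0.089 0.1 0 0 0 1;0.02 0.089 0.15 0 0 0 1;0.02 0.089 0.157 0 0 0 1;0.02 0.089 0.157 0 0 0 1;0.02 0.089 0.157 0 0 0 1;0.02 0.089 0.157 0 0 0 1;0.02 0.089 0.157 0 0 0 1")

```text
clock: 17.0
eef_pos: [578.6, -383.4, 61.1]
eef_rot: [1.0, 0.022, 0.0, 0.0]
ft_force: [0.1, -0.5, -0.8]
opening: 17.2
grip_force: 29.5
```

```bash
python3 seat.py ebony_bone pics/w6.png 100,0,225,265 230,0,340,240; python3 plan.py 577.9,-382.8,8,.044
```

```text
5132 [159. 115.] [176. 266.] cap [ 650.5 -309.2] len 96.7 yaw 0.055
9142 [274. 115.] [267. 242.] cap [ 652.1 -377.4] len 57.9 yaw -0.018
t 17.05 at [ 578.6 -383.3   61. ] yaw 0.044 op 17.1 grip 29.5 F [-0.1 -0.2 -0.3] j6 0.83
(577.9, -382.8, 8.0, 0.044) -> [-0.003 -0.002  0.212] [ 0. -0. -0.]
```

View pics/w6.png

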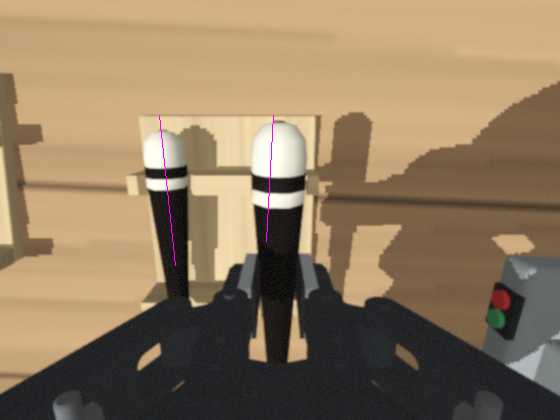

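The mask caught some board here. By eye the twin's cap end is at (165,130) and the held cap end at (279,122).

Run:
```python
from look import *
c,b=wrist();z=float(monitor.get_obs()['eef_pos'][2])
for n,(q,t) in dict(twin=((165,130),(177.5,297)),).items():
    C=ray(c,q,34);P=ray(c,t,34);d=C-P;y=np.arctan2(d[1],d[0]);print(C[:2],y,np.hypot(*d[:2]))
    for yy in(y,.044):
        M=np.array([[np.cos(yy),-np.sin(yy)],[np.sin(yy),np.cos(yy)]]);print('seat',C[:2]+M@[-71,-70])
print(ray(c,(279,122),z+28))
```

```text
[ 642.2206324  -312.05645218] 0.024179601597562047 112.1188673601121
seat [ 572.93379376 -383.75257475]
seat [ 574.36835559 -385.1116952 ]
[ 649.37084136 -379.71095425   88.86300874]
```

Request:
apply_moves(series="-0.01 0.002 0.08 0 0 0.005 1;-0.01 0.002 0.15 0 0 0.005 1;-0.01 0.002 0.19 0 0 0.005 1;-0.01 0.002 0.21 0 0 0.005 1;-0.01 0.002 0.212 0 0 0.005 1;-0.01 0.002 0.212 0 0 0.005 1;-0.01 0.002 0.212 0 0 0.005 0.4;-0.01 0.002 0.212 0 0 0.005 0.1;-0.01 0.002 0.212 0 0 0.005 0;-0.01 0.002 0.212 0 0 0.005 0")

```text
clock: 18.35
eef_pos: [576.0, -383.7, 7.7]
eef_rot: [1.0, 0.018, 0.0, -0.0]
ft_force: [-0.1, 0.3, -0.3]
opening: 42.9
grip_force: 0.0
```

```bash
python3 plan.py 576,-383.7,141,.04 410,-22,141,.42 402,148,141,-.49
```

```text
t 18.35 at [ 576.  -383.7    7.7] yaw 0.036 op 42.9 grip 0.0 F [-0.1  0.3 -0.3] j6 0.84
(576.0, -383.7, 141.0, 0.04) -> [ 0.    -0.    -0.533] [-0.    -0.    -0.003]
(410.0, -22.0, 141.0, 0.42) -> [-0.611 -1.47  -0.533] [-0.    -0.    -0.244]
(402.0, 148.0, 141.0, -0.49) -> [-0.619 -2.151 -0.533] [-0.    -0.     0.335]
```

Request:
apply_moves(series="0 0 -0.2 0 0 0 0;0 0 -0.4 0 0 0 0;-0.05 -0.1 -0.533 0 0 -0.03 -0.4;-0.15 -0.3 -0.533 0 0 -0.06 -0.4;-0.23 -0.5 -0.533 0 0 -0.1 -0.4;-0.33 -0.7 -0.533 0 0 -0.14 -0.4;-0.45 -0.88 -0.533 0 0 -0.18 -0.4;-0.55 -0.98 -0.533 0 0 -0.22 -0.4;-0.61 -0.99 -0.533 0 0 -0.244 -0.4;-0.61 -0.99 -0.533 0 0 -0.244 -0.4")

```text
clock: 19.6
eef_pos: [414.3, -141.6, 141.0]
eef_rot: [0.978, 0.208, 0.0, 0.0]
ft_force: [-0.2, 0.7, 0.2]
opening: 59.9
grip_force: 0.0
```

```bash
python3 plan.py 410,-20,141,.42
```

```text
t 19.6 at [ 414.3 -141.6  141. ] yaw 0.419 op 59.9 grip 0.0 F [-0.2  0.7  0.2] j6 0.65
(410.0, -20.0, 141.0, 0.42) -> [ 0.182 -0.451 -0.   ] [ 0.001 -0.    -0.001]
```

Request:
apply_moves(series="0.05 -0.1 0 0 0 0 -0.4;0.1 -0.25 0 0 0 0 -0.4;0.16 -0.4 0 0 0 0 -0.4;0.18 -0.45 0 0 0 0 -0.4;0.18 -0.45 0 0 0 0 -0.4;0.18 -0.45 0 0 0 0 -0.4;0.18 -0.45 0 0 0 0 -0.4;0.18 -0.45 0 0 0 0 -0.4;0.18 -0.45 0 0 0 0 -0.4;0.18 -0.45 0 0 0 0 -0.4")

```text
clock: 20.85
eef_pos: [409.9, -21.0, 140.9]
eef_rot: [0.978, 0.208, -0.0, 0.0]
ft_force: [-1.0, 0.4, -0.5]
opening: 60.1
grip_force: 0.0
```

Run:
```python
from look import *
from plan import plan
m,y=loose('ebony_jade','pics/w7.png',(200,20,360,253))
plan((m[0],m[1],-19,y))
t=imaging.camera('top');d=t['color'][110:180,360:430,::-1];cv2.imwrite('t7.png',d)
w=cv2.imread('pics/w7.png');cv2.imwrite('pics/c7.png',np.hstack([w[:,100:440],cv2.resize(d,(420,420),interpolation=cv2.INTER_CUBIC)]))
```

```text
ebony_jade 2508 px [278.  90.] [278. 242.] len 144.3 mid [435.7  -8.9] yaw 0.417
t 20.9 at [409.9 -21.  140.9] yaw 0.419 op 59.9 grip 0.0 F [ 0.3  0.2 -0. ] j6 0.92
(np.float64(435.6512106113974), np.float64(-8.945820193215866), -19, np.float64(0.4167880274348685)) -> [ 0.114 -0.002  0.64 ] [ 0.    -0.     0.002]
```

View pics/c7.png

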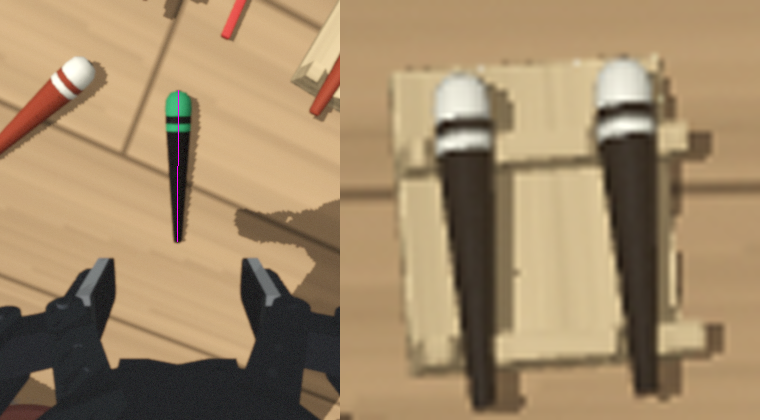

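Ebony/bone is seated in line with its twin (right panel, caps at (461,73) and (622,58)). The ebony/jade axis is centred on its peg. Grasping.

Request:
apply_moves(series="0.114 -0.002 0.15 0 0 0 -0.4;0.114 -0.002 0.36 0 0 0 -0.4;0.114 -0.002 0.52 0 0 0 -0.4;0.114 -0.002 0.61 0 0 0 -0.4;0.114 -0.002 0.64 0 0 0 -0.4;0.114 -0.002 0.64 0 0 0 0.2;0.114 -0.002 0.64 0 0 0 1;0.114 -0.002 0.64 0 0 0 1;0.114 -0.002 0.64 0 0 0 1;0.114 -0.002 0.64 0 0 0 1")

```text
clock: 22.2
eef_pos: [437.1, -9.0, -17.6]
eef_rot: [0.978, 0.208, 0.001, 0.0]
ft_force: [-0.8, 1.0, 6.7]
opening: 16.8
grip_force: 29.6
```

```bash
python3 plan.py 548.4,319.8,100,.004
```

```text
t 22.2 at [437.1  -9.  -17.6] yaw 0.419 op 16.8 grip 29.6 F [-0.8  1.   6.7] j6 0.96
(548.4, 319.8, 100.0, 0.004) -> [ 0.943 -1.02  -0.47 ] [ 0.001 -0.002  0.264]
```

Request:
apply_moves(series="0 0 0 0 0 0 0.2;0 0 0 0 0 0 0.2;0 0 0.003 0 0 0 0.2;0 0 0.003 0 0 0 0.2;0 0 0.003 0 0 0 0.2;0 0 0.003 0 0 0 1;0 0 0.003 0 0 0 1;0 0 0.003 0 0 0 1;0 0 0.003 0 0 0 1;0 0 0.003 0 0 0 1")

```text
clock: 23.45
eef_pos: [435.9, -8.8, -19.7]
eef_rot: [0.978, 0.208, 0.0, 0.0]
ft_force: [0.6, 0.7, 2.2]
opening: 17.2
grip_force: 29.4
```

```bash
python3 plan.py 548.4,319.8,100,.004
```

```text
t 23.45 at [435.9  -8.8 -19.7] yaw 0.419 op 17.2 grip 29.4 F [0.6 0.7 2.2] j6 0.96
(548.4, 319.8, 100.0, 0.004) -> [ 0.946 -1.017 -0.479] [ 0.    -0.     0.264]
```

Request:
apply_moves(series="0 0 -0.2 0 0 0 1;0 0 -0.4 0 0 0.02 1;0.15 -0.15 -0.479 0 0 0.05 1;0.3 -0.32 -0.479 0 0 0.1 1;0.47 -0.5 -0.479 0 0 0.15 1;0.63 -0.68 -0.479 0 0 0.2 1;0.79 -0.85 -0.479 0 0 0.24 1;0.9 -0.96 -0.479 0 0 0.264 1;0.946 -0.99 -0.479 0 0 0.264 1;0.946 -0.99 -0.479 0 0 0.264 1")

```text
clock: 24.7
eef_pos: [550.9, 313.3, 99.3]
eef_rot: [1.0, 0.003, -0.0, 0.0]
ft_force: [-0.1, -0.9, -1.0]
opening: 17.2
grip_force: 29.5
```

```bash
python3 plan.py 548.4,319.8,60,.004
```

```text
t 24.7 at [550.9 313.3  99.3] yaw 0.006 op 17.2 grip 29.5 F [-0.1 -0.9 -1. ] j6 1.97
(548.4, 319.8, 60.0, 0.004) -> [-0.01  -0.026  0.157] [0.001 0.001 0.001]
```

Request:
apply_moves(series="-0.01 -0.026 0 0 0 0 1;-0.01 -0.026 0.04 0 0 0 1;-0.01 -0.026 0.1 0 0 0 1;-0.01 -0.026 0.15 0 0 0 1;-0.01 -0.026 0.157 0 0 0 1;-0.01 -0.026 0.157 0 0 0 1;-0.01 -0.026 0.157 0 0 0 1;-0.01 -0.026 0.157 0 0 0 1;-0.01 -0.026 0.157 0 0 0 1;-0.01 -0.026 0.157 0 0 0 1")

```text
clock: 25.95
eef_pos: [548.6, 320.1, 60.8]
eef_rot: [1.0, 0.002, 0.0, -0.0]
ft_force: [0.0, 0.2, -0.8]
opening: 17.0
grip_force: 29.5
```

```bash
python3 seat.py ebony_jade pics/w8.png 110,60,225,280 230,60,340,240; python3 plan.py 548.4,319.8,7.5,.004
```

```text
4947 [160. 125.] [177. 281.] cap [617.7 391.2] len 102.2 yaw 0.017
5459 [278. 123.] [278. 240.] cap [618.8 321.3] len 53.3 yaw 0.002
t 26.0 at [548.5 320.   60.8] yaw 0.005 op 17.8 grip 29.5 F [ 0.4  0.  -0.2] j6 1.98
(548.4, 319.8, 7.5, 0.004) -> [-0.001  0.001  0.213] [-0. -0.  0.]
```

View pics/w8.png

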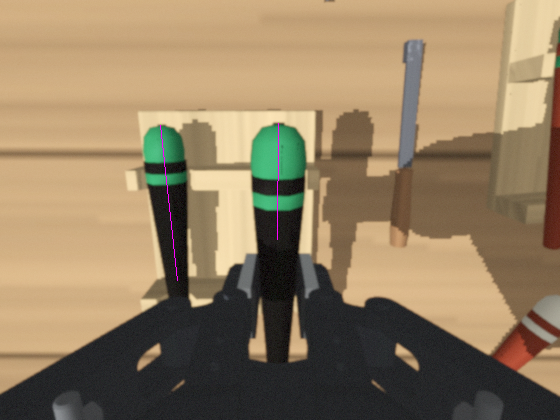

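The held peg at (278,123) is parallel to the twin (160,125), with cap x 618.8 against 617.7 mm and a spacing of 70 mm. Lowering.

Request:
apply_moves(series="-0.002 -0.001 0.08 0 0 0 1;-0.002 -0.001 0.15 0 0 0 1;-0.002 -0.001 0.19 0 0 0 1;-0.002 -0.001 0.21 0 0 0 1;-0.002 -0.001 0.213 0 0 0 1;-0.002 -0.001 0.213 0 0 0 1;-0.002 -0.001 0.213 0 0 0 0.4;-0.002 -0.001 0.213 0 0 0 0.1;-0.002 -0.001 0.213 0 0 0 0;-0.002 -0.001 0.213 0 0 0 0")

```text
clock: 27.25
eef_pos: [548.1, 320.4, 7.6]
eef_rot: [1.0, 0.002, 0.0, -0.0]
ft_force: [-0.5, 1.4, 0.2]
opening: 42.7
grip_force: 0.0
```

```bash
python3 plan.py 405,145,141,-.49
```

```text
t 27.25 at [548.1 320.4   7.6] yaw 0.005 op 42.7 grip 0.0 F [-0.5  1.4  0.2] j6 1.98
(405.0, 145.0, 141.0, -0.49) -> [-0.575  0.699 -0.534] [-0.    -0.     0.315]
```

Request:
apply_moves(series="0 0 -0.2 0 0 0 0;0 0 -0.4 0 0 0 0;-0.08 0.1 -0.534 0 0 0.06 -0.4;-0.2 0.25 -0.534 0 0 0.12 -0.4;-0.33 0.4 -0.534 0 0 0.19 -0.4;-0.46 0.55 -0.534 0 0 0.26 -0.4;-0.55 0.67 -0.534 0 0 0.31 -0.4;-0.575 0.7 -0.534 0 0 0.315 -0.4;-0.575 0.7 -0.534 0 0 0.315 -0.4;-0.575 0.7 -0.534 0 0 0.315 -0.4")

```text
clock: 28.5
eef_pos: [405.7, 145.2, 141.2]
eef_rot: [0.97, -0.242, 0.0, -0.0]
ft_force: [-0.1, -0.0, -0.8]
opening: 59.8
grip_force: 0.0
```

Run:
```python
from look import *
from plan import plan
m,y=loose('rose_bone','pics/w9.png',(200,20,360,253))
plan((m[0],m[1],-19.5,y))
t=imaging.camera('top');d=t['color'][125:200,90:165,::-1]
w=cv2.imread('pics/w9.png');cv2.imwrite('pics/c9.png',np.hstack([w[:,100:440],cv2.resize(d,(420,420),interpolation=cv2.INTER_CUBIC)]))
```

```text
rose_bone 2684 px [281.  92.] [279. 244.] len 145.8 mid [428.  132.1] yaw -0.498
t 28.55 at [405.7 145.3 141.1] yaw -0.489 op 60.0 grip 0.0 F [0.8 0.4 0.9] j6 2.23
(np.float64(427.98876431557477), np.float64(132.06380678307363), -19.5, np.float64(-0.4979609175568708)) -> [0.104 0.005 0.642] [-0.     0.     0.006]
```

View pics/c9.png

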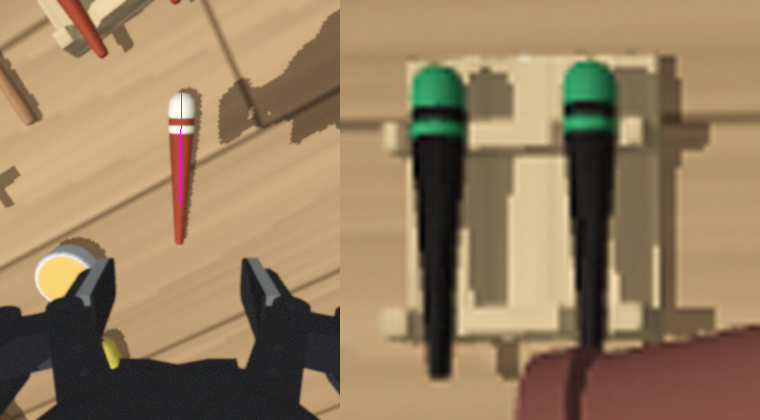

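Ebony/jade is seated in line with its twin (right panel, caps at (438,68) and (589,64)). The rose/bone axis is centred, and the tin stays well clear of the descent, about 115 mm away. Grasping.

Request:
apply_moves(series="0.104 0.004 0.15 0 0 0.006 -0.4;0.104 0.004 0.36 0 0 0.006 -0.4;0.104 0.004 0.52 0 0 0.006 -0.4;0.104 0.004 0.61 0 0 0.006 -0.4;0.104 0.004 0.642 0 0 0.006 -0.4;0.104 0.004 0.642 0 0 0.006 0.2;0.104 0.004 0.642 0 0 0.006 1;0.104 0.004 0.642 0 0 0.006 1;0.104 0.004 0.642 0 0 0.006 1;0.104 0.004 0.642 0 0 0.006 1")

```text
clock: 29.85
eef_pos: [428.9, 131.7, -18.1]
eef_rot: [0.969, -0.247, 0.001, -0.001]
ft_force: [-0.8, 1.6, 6.4]
opening: 16.9
grip_force: 29.7
```

Request:
apply_moves(series="0 0 0 0 0 0 0.2;0 0 0 0 0 0 0.2;0 0 0 0 0 0 0.2;0 0 0 0 0 0 0.2;0 0 0 0 0 0 0.2;0 0 0 0 0 0 1;0 0 0 0 0 0 1;0 0 0 0 0 0 1;0 0 0 0 0 0 1;0 0 0 0 0 0 1")

```text
clock: 31.1
eef_pos: [427.7, 131.5, -19.4]
eef_rot: [0.969, -0.247, 0.0, -0.0]
ft_force: [0.6, -0.5, 1.2]
opening: 17.1
grip_force: 29.3
```

```bash
python3 plan.py 500,0,100,-.25 597.8,-165.7,100,-.071
```

```text
t 31.1 at [427.7 131.5 -19.4] yaw -0.5 op 17.1 grip 29.3 F [ 0.6 -0.5  1.2] j6 2.2
(500.0, 0.0, 100.0, -0.25) -> [ 0.506  0.323 -0.478] [-0.    -0.    -0.159]
(597.8, -165.7, 100.0, -0.071) -> [ 1.167  0.718 -0.478] [-0.    -0.    -0.273]
```

Request:
apply_moves(series="0 0 -0.2 0 0 0 1;0 0 -0.4 0 0 -0.02 1;0.15 0.1 -0.478 0 0 -0.05 1;0.32 0.2 -0.478 0 0 -0.1 1;0.5 0.32 -0.478 0 0 -0.15 1;0.68 0.43 -0.478 0 0 -0.2 1;0.85 0.54 -0.478 0 0 -0.25 1;0.95 0.64 -0.478 0 0 -0.273 1;0.99 0.7 -0.478 0 0 -0.273 1;0.99 0.717 -0.478 0 0 -0.273 1")

```text
clock: 32.35
eef_pos: [558.3, -144.7, 99.4]
eef_rot: [0.999, -0.036, -0.001, -0.0]
ft_force: [0.0, 0.7, 1.0]
opening: 16.7
grip_force: 29.5
```

```bash
python3 plan.py 597.8,-165.7,60,-.071
```

```text
t 32.35 at [ 558.3 -144.7   99.4] yaw -0.072 op 16.7 grip 29.5 F [0.  0.7 1. ] j6 1.26
(597.8, -165.7, 60.0, -0.071) -> [0.164 0.073 0.157] [-0.     0.001 -0.001]
```

Request:
apply_moves(series="0.08 0.035 0 0 0 0 1;0.15 0.065 0 0 0 0 1;0.164 0.073 0.04 0 0 0 1;0.164 0.073 0.1 0 0 0 1;0.164 0.073 0.15 0 0 0 1;0.164 0.073 0.157 0 0 0 1;0.164 0.073 0.157 0 0 0 1;0.164 0.073 0.157 0 0 0 1;0.164 0.073 0.157 0 0 0 1;0.164 0.073 0.157 0 0 0 1")

```text
clock: 33.6
eef_pos: [598.7, -165.6, 61.1]
eef_rot: [0.999, -0.035, 0.0, 0.0]
ft_force: [-0.3, -0.1, -1.2]
opening: 17.0
grip_force: 29.5
```

Run:
```python
from seat import *
seat('rose_bone','w10.png',(110,60,225,290),(230,60,340,240))
plan((597.8,-165.7,7.5,-.071))
c,b=wrist()
m=masks(b[60:290,110:225]);print('rose rows', 60+np.where(m['rose'].any(1))[0].min())
# top rows of caps: bright low-sat stricter
h=cv2.cvtColor(b,cv2.COLOR_BGR2HSV)
for x0,x1,z in((110,225,34),(230,340,89)):
    a=((h[...,1]<45)&(h[...,2]>150)).astype(np.uint8);a[:, :x0]=0;a[:,x1:]=0;a[240:]=0
    n,l,st,ce=cv2.connectedComponentsWithStats(a);k=1+st[1:,4].argmax();print(st[k],ce[k]);px=(st[k][0]+st[k][2]/2,st[k][1]);print(px,ray(c,px,z)[:2])
```

```text
5756 [161. 113.] [178. 290.] cap [ 679.9 -101.4] len 116.9 yaw -0.072
9354 [274. 113.] [266. 242.] cap [ 673.2 -168.4] len 58.9 yaw -0.139
t 33.65 at [ 598.7 -165.6   60.9] yaw -0.071 op 17.3 grip 29.5 F [-0.3  0.4 -0.3] j6 1.25
(597.8, -165.7, 7.5, -0.071) -> [-0.003  0.001  0.214] [ 0. -0.  0.]
rose rows 164
[ 145  128   37   37 1191] [162.49202351 147.08564232]
(np.float64(163.5), np.int32(128)) [ 671.1297196  -101.40228626]
[ 250  121   56   55 2627] [276.98134754 149.72211648]
(np.float64(278.0), np.int32(121)) [ 669.72056381 -169.72820286]
```

The twin's cap end is at (163,128) → (671,−101) mm and the held cap at (278,121). Target is the mean of the top and wrist estimates, about 2 mm back. Lowering.

Request:
apply_moves(series="-0.009 0.002 0.08 0 0 0 1;-0.009 0.002 0.15 0 0 0 1;-0.009 0.002 0.19 0 0 0 1;-0.009 0.002 0.21 0 0 0 1;-0.009 0.002 0.214 0 0 0 1;-0.009 0.002 0.214 0 0 0 1;-0.009 0.002 0.214 0 0 0 0.4;-0.009 0.002 0.214 0 0 0 0.1;-0.009 0.002 0.214 0 0 0 0;-0.009 0.002 0.214 0 0 0 0")

```text
clock: 34.95
eef_pos: [596.2, -165.8, 7.2]
eef_rot: [0.999, -0.035, 0.0, -0.0]
ft_force: [-0.9, 0.1, 0.1]
opening: 42.5
grip_force: 0.0
```

Request:
apply_moves(series="0 0 -0.2 0 0 0 0;0 0 -0.4 0 0 0 0;0 0 -0.6 0 0 0 0;-0.2 0.1 -0.65 0 0 0 0;-0.4 0.2 -0.65 0 0 0 0;-0.6 0.3 -0.65 0 0 0 0;-0.8 0.4 -0.65 0 0 0 0;-0.85 0.5 -0.65 0 0 0 0;-0.85 0.5 -0.65 0 0 0 0;-0.85 0.5 -0.65 0 0 0 0")

```text
clock: 36.2
eef_pos: [375.8, -275.2, 169.7]
eef_rot: [0.999, -0.035, 0.0, -0.0]
ft_force: [-1.0, 0.1, 0.5]
opening: 42.7
grip_force: 0.0
```

```bash
python3 - <<'E'
from h import *
from rig import imaging,monitor
c=imaging.camera('top');b=c['color'][:,:,::-1].copy()
T=dict(ebony_jade=((140,185,164,280),(180,185,206,280)),rose_jade=((272,148,304,240),(312,140,348,236)),rose_bone=((412,154,437,246),(455,154,478,246)),ebony_bone=((530,168,557,260),(572,165,604,258)))
for k,bs in T.items():
    w,cp=k.split('_');e=[]
    for bx in bs:
        ca,ti,n=peg(b,[int(v*.7) for v in bx],w,cp);e.append((ray(c,ca,34)[:2],ray(c,ti,34)[:2]))
    d=e[0][0]-e[0][1];L=np.hypot(*d);u=d/L;v=np.array([-u[1],u[0]]);d2=e[1][0]-e[1][1];y=lambda q:np.arctan2(q[1],q[0])
    rel=(e[1][0]+e[1][1]-e[0][0]-e[0][1])/2
    print(k,'along',(rel@u).round(1),'across',(rel@v).round(1),'dyaw',(y(d2)-y(d)).round(3),'len',L.round(),np.hypot(*d2).round())
s=imaging.camera('side')['color'][:,:,::-1]
A=cv2.resize(b[95:200,90:430],(800,247),interpolation=cv2.INTER_CUBIC)
B=cv2.resize(s[140:370,170:290],(183,350),interpolation=cv2.INTER_CUBIC)
B=np.hstack([cv2.resize(x,(400,350),interpolation=cv2.INTER_CUBIC) for x in(s[145:235,190:290],s[235:370,170:290])])
cv2.imwrite('pics/end.png',np.vstack([A,B]))
h=cv2.cvtColor(b,cv2.COLOR_BGR2HSV)[205:245,130:175]
t=np.argwhere((h[...,0]>15)&(h[...,0]<30)&(h[...,1]>140)&(h[...,2]>200));print('tin',ray(c,t.mean(0)[::-1]+[130,205],20))
E
python3 plan.py
```

```text
ebony_jade along 1.1 across -69.8 dyaw 0.007 len 142.0 142.0
rose_jade along -1.1 across -69.7 dyaw 0.001 len 144.0 146.0
rose_bone along 1.1 across -69.8 dyaw 0.006 len 146.0 146.0
ebony_bone along 1.0 across -69.7 dyaw 0.006 len 144.0 145.0
tin [396.89823731 285.85514609  20.        ]
t 36.3 at [ 376.  -274.9  169.6] yaw -0.069 op 42.7 grip 0.0 F [ 0.3  0.2 -0.3] j6 0.85
```

View pics/end.png

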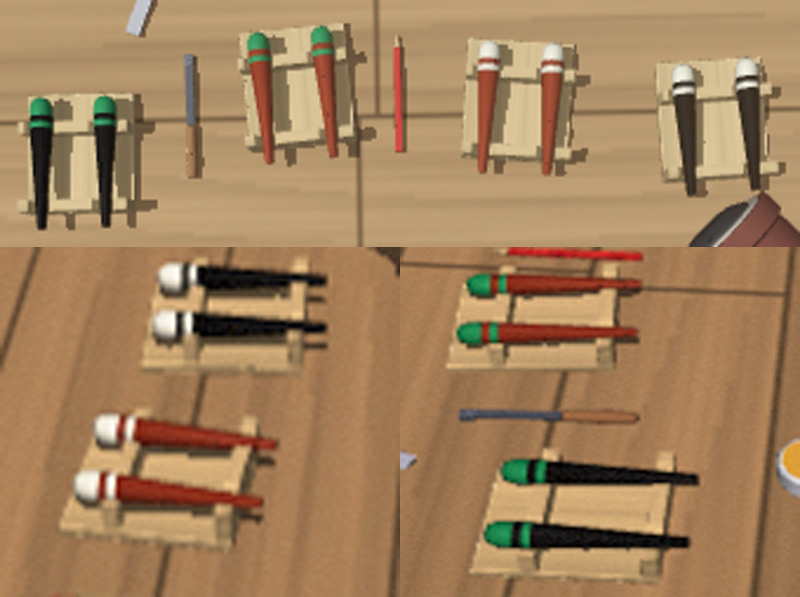

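All four pegs lie seated beside their twins, within 1.1 mm along, 0.3 mm across and 0.007 rad. The tin has not moved and the arm is clear.

```bash
python3 -c "
from rig import job
print(job.close_job())"
```

```text
the job is handed in; nothing more can be done
None
```

I placed all four pegs beside their twins and handed the job in at about 36 s; the last camera check put each within 1.1 mm along and 0.3 mm across of its place, caps at the twin's end, tin not shoved; no verdict was returned.

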